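# Slide the marker aside and push the dart case into its berth

## Robot

A 6-joint arm with a two-finger parallel gripper is mounted at the origin on the work surface. World frame = base frame: x ahead of the robot, y to its left, z up, the work surface at z = 0. Lengths are in m, angles in rad, forces in N, time in s.
With the tool pointing down it reaches from about 0.325 to 0.775 m from the base axis. Payload 5.5 kg.
Tool frame: the origin (TCP) lies at the very end of the fingers, on their centre line; the grasp point (between the pads) lies 19 mm behind it (robot.grasp_offset is the distance from the TCP to the grasp point, in m); z points along the fingers, y is the direction in which the jaws open and shut (so a half turn about z gives the same grasp; the last joint's range is limited). The gripper opens to 85 mm and grips with 20 to 120 N. Pads are 22 mm wide; open, the fingers measure 114 mm over their backs; the gripper's body (76 mm by 85 mm) begins 54 mm behind the grasp point. The pads swing forward as they close: fully open they stand 13 mm farther back than shut.
Start: joints at [1.274, 0.091, 1.231, -0, 1.82, -0.057], TCP at [0.143, 0.583, 0.202] pointing down, gripper open.
Joint ranges: [-2.87, 2.87], [-0.86, 2.18], [0.17, 2.46], [-1.51, 4.65], [0.06, 2.69], [-2.65, 2.65]. Speed limits (rad/s): [2.57, 2.57, 3.01, 3.14, 3.14, 3.14].

## Interface

Orientations are given as a unit quaternion [w, x, y, z].
In Python, from rig import robot, eyes, sign_off gives the robot as it stands.
- The arm moves only by the shell command python3 -m creep 'ROWS' [OPENING] [FORCE]. ROWS is JSON, one flat list of numbers, 4 for each row, row after row: the shift along the tool's x, y, z in m, then the turn about the tool's z in degrees. In form: [x, y, z, spin, x, y, z, spin, ...]. A call has 1 to 10 rows; each row is the pose to reach, as a shift and turn from the pose commanded when the call began, along the tool's axes at that moment; what a row does not reach only later rows make up. A row lasts 1/8 s, in which the tool goes at most 62.5 mm and 10.7 degrees, less where a joint would pass 70% of its speed; a pose out of reach is approached as far as the arm can. A call with a gripper value outside its range is refused whole. OPENING is the gripper's target within -1 to 1 (fully open at 1, half-way at 0, shut at -1), set as the call begins (- or left out, the last holds). The fingers move at their own pace and stop on an object; FORCE is the grip in N (left out, the last holds). Time passes only in rows, so rows that repeat a pose let the fingers close. It gives the time, the measured TCP pose, the force and the opening at its end, in the units of the state.
- robot.state(): the state, without advancing time (a new reading comes with each control period).
- eyes.get_image(name): name is "scene" or "top" or "wrist"; returns a dict with "pixels" (420x560x3 uint8, red, green, blue), "range_z" (420x560 float32, m along the optical axis (not along the pixel's ray), 0 where there is no reading), "K" (3x3 intrinsics, pixels), "T" (4x4, takes a point from camera to world coordinates); the wrist camera has in their place "hand_eye" (4x4, takes a point from camera to tool coordinates, whose origin is the TCP and whose axes are the flange's). Camera axes: x right, y down, z forward; pixel columns grow to the right and rows downward; lengths in m; the calibration is good to about 2 mm. The wrist camera is an equidistant fisheye: a pixel r from the principal point sees the ray r / f radians off the axis. A picture is of the moment at which its call begins: read the wrist's pose just before it.
- sign_off(): hands the job in, once; it reports no verdict.
Trained networks look in the newest picture that a camera, given by its name, has taken for a name from the list of things; names that differ only in an ending like _2 or _b are one class to them, and where a whole thing is asked for, a point or a joint stands for the part that bears it (a point fixed in the world has none). Each returns a list of dicts, best first, with "p" (0 to 1); they miss things now and then, are a little off and sometimes report something else, mostly with a low value. They report only what shows in the picture. A call takes as long as a camera call. They do not tell look-alikes from the thing itself.
- eyes.search_frame(camera, target): "bbox" ([left, top, right, bottom] in pixels, round what is visible of it).
- eyes.pinpoint(camera, target): "position" ([row, column] in pixels: a listed point, or the origin of a listed thing).
The state is a dict: "time_s": time; "joint_pos": joint angles; "dq": joint speeds; "joint_efforts": joint torques, N m; "eef_pos": TCP position; "eef_rot": TCP orientation; "force": force on the tool from outside, world axes, zero at the start; "moment": the same for the moment, N m; "grip_width": opening from 0.0 (shut) to 1.0 (fully open).
Only numpy, scipy, OpenCV 4.12 (cv2) and the standard library are available. Lean on these libraries where they do the work, as an engineer would, in place of code of your own. Each camera call takes 0.05 s, during which the arm holds its last target.

## Task

Put the black dart case away in its berth: with a fingertip push the wooden marker along its brass rail to the end farther from the gap, then push the case lengthwise under the rail and through the narrow gap between the two fixed wooden cheeks until its leading end meets the backstop. Only push: the case stays flat on the shelf and is never gripped, lifted or rammed, and the other things on the shelf stay where they are. Leave the case and the marker there and take the hand away.

Things in the scene. Friction and masses are not known exactly. Their poses are not given: they have to be found in the camera images.
- bay: The fixed berth. Origin on the shelf (z = 0), mid-gap at the gap's mouth; +x is the way the case is pushed in, +z up. Two dark wooden cheeks, each 50 mm long (x 0 to 50), 20 mm wide, 45 mm high, with half-round ends, stand centred on y = +45 and -45 mm: the clear gap is 70 mm (y -35 to +35).
- backstop (a point): Middle of the near face of the fixed backstop, on the shelf, 95 mm past the gap's mouth (berth x = 95 mm, y = 0); axes as the berth's. The backstop is a dark wooden bar 110 mm wide and 40 mm high.
- rail_end (a point): Far end of the fixed brass rail (berth x = -18, y = -152 mm, 45 mm above the shelf); axes as the berth's. The rail, 10 mm thick, runs along berth y in front of the cheeks on two brass posts (14 mm thick, foot 22 mm, 52 mm high) at y = -152 and y = +55 mm. Its underside is 40 mm and its top 50 mm above the shelf; the case passes under it.
- marker (a joint): Position (m) of the wooden marker along the rail: 0 with its middle on mid-gap, growing towards berth -y, to the far end of the rail; range -0.02 to 0.124 (stopped just short of the far post). It starts in front of the gap and blocks it. It slides stiffly (about 1.5 N), stays where it is left, and cannot turn or lift.
- marker_top (a point): Centre of the marker's top face, 92 mm above the shelf; axes as the berth's. The marker is an upright light-wood block with a thin dark stripe, threaded on the rail: 40 mm long along the rail, 24 mm thick (berth x -30 to -6 mm), from 6 to 92 mm above the shelf; 42 mm of it stand above the rail to push against.
- case: Closed black hard-plastic dart case lying flat and loose in front of the gap: 150 mm long (its x), 64 mm wide (y), 30 mm high, corners rounded in plan (12 mm), about 180 g. Origin: centre of its underside. Starts within 0.35 rad of berth +x; either end may lead. Fully home its origin is at berth x = 20 mm and 55 mm of it stick out before the gap's mouth.
- chalk_bowl: Bystander: small white ceramic bowl with chalks, 92 mm across, 38 mm high, beside the berth. Origin: centre of its underside.
- dart_stand: Bystander: dark wooden block 40 x 90 x 30 mm with two copper-barrelled darts standing in it, 145 mm high in all, beside the berth on the robot's side. Origin: centre of its underside.
- jug: Bystander: pewter jug, 80 mm across, 95 mm high, with a handle to its +y (out to 67 mm), behind the backstop. Origin: centre of its underside.
- duster: Bystander: board duster, 50 x 120 x 38 mm, grey felt below and wood above, beyond the start of the case. Origin: centre of its underside.
- mats: Bystander: stack of round beer mats, 94 mm across, 20 mm high. Origin: centre of its underside.
- tumbler: Bystander: empty glass tumbler, 76 mm across, 110 mm high. Origin: centre of its underside.
Not all that is in view belongs to the job. Leave any blue or green look-alike of the case alone.

How it is judged:
On the way, in this order (a step that is already met when the one before it is completed fails the run):
1. the marker is at the far end of its rail, clear of the gap (value of joint marker above 0.105 m), for 0.2 s.
2. the case is through the gap, up to the backstop (value of joint marker above 0.105 m and x of case in the frame of bay above 0.011 m and y of case in the frame of bay between -0.009 and 0.009 m and angle between the x axis of case and the x axis of bay, either way round below 0.17 rad and angle between case's own z axis and vertical below 0.06 rad and height (world z) of case below 0.004 m), for 0.2 s.
At the end, for the whole second after the job is handed in: The marker stands within 19 mm of the far end of its travel; the case lies flat and at rest between the cheeks, its leading end within 9 mm of the backstop (all of step 2 and linear speed of case below 0.01 m/s); the robot touches nothing.
It fails at once if the case is lifted or tipped off the shelf (height (world z) of case above 0.008 m or angle between case's own z axis and vertical above 0.2 rad).
It fails at once if the case is squeezed or rammed (more than 35 N from the fingers) (contact force between the fingers and case above 35 N).
It fails at once if another thing on the shelf is moved by more than 25 mm or knocked over (distance of any of chalk_bowl, dart_stand, jug, duster, mats, tumbler from where it was at the start of the episode above 0.025 m or angle between any of chalk_bowl, dart_stand, jug, duster, mats, tumbler's own z axis and vertical above 0.5 rad).
It also fails if it takes over 72 s, if anything falls off the work surface, if the arm or the gripper's body presses on something with over 40 N, if the wrist force passes 120 N, or if a joint passes its speed limit or range.

## Working session

There is one attempt and no reset: what is moved stays moved. The work goes in short steps, Python scripts to look and compute and a shell command to move; the robot and the scene stay as the last step left them, time stands still between calls to the robot, and variables do not carry over. Pictures are saved under pics/ and viewed, and the job is handed in when it is done.

```bash
ls; mkdir -p pics
cat > h.py <<'E'
import numpy as np, cv2
from rig import robot, eyes, sign_off
def save(im,name,crop=None,s=1):
    p=im["pixels"][:,:,::-1].copy()
    if crop: p=p[crop[1]:crop[3],crop[0]:crop[2]]
    if s!=1: p=cv2.resize(p,None,fx=s,fy=s,interpolation=cv2.INTER_CUBIC)
    cv2.imwrite("pics/"+name,p)
def world(im):
    K=im["K"];T=im["T"];z=im["range_z"]
    v,u=np.mgrid[0:z.shape[0],0:z.shape[1]]
    P=np.stack([(u-K[0,2])/K[0,0]*z,(v-K[1,2])/K[1,1]*z,z],-1)
    W=P@T[:3,:3].T+T[:3,3]
    W[z==0]=np.nan
    return W
E
python3 - <<'E'
from h import *
s=robot.state();print({k:np.round(v,3).tolist() for k,v in s.items()})
for c in("scene","top"):
    im=eyes.get_image(c);save(im,c+"0.png");np.savez(c+"0.npz",**im)
    for t in["bay","backstop","rail_end","marker","marker_top","case","chalk_bowl","dart_stand","jug","duster","mats","tumbler"]:
        W=world(im)
        out=[]
        for r in eyes.pinpoint(c,t)[:2]:
            q=np.round(r["position"]).astype(int); 
            out.append((q.tolist(),round(r["p"],2),np.round(W[min(q[0],419),min(q[1],559)],3).tolist()))
        print(c,t,out,[(np.round(r["bbox"]).tolist(),round(r["p"],2)) for r in eyes.search_frame(c,t)[:2]])
print(robot.state()["time_s"])
E
```

```text
pics
{'time_s': 0.0, 'joint_pos': [1.274, 0.092, 1.232, -0.0, 1.82, -0.057], 'dq': [0.0, 0.0, 0.002, 0.001, 0.0, 0.001], 'joint_efforts': [-0.0, -45.874, -41.802, -0.0, 0.012, -0.0], 'eef_pos': [0.142, 0.582, 0.201], 'eef_rot': [-0.0, 0.12, 0.993, -0.001], 'force': [-0.321, -0.509, -0.352], 'moment': [-0.04, -0.025, -0.011], 'grip_width': 1.001}
scene bay [([273, 308], 0.63, [0.569, 0.13, 0.001]), ([298, 326], 0.24, [0.586, 0.225, 0.041])] [([251.0, 245.0, 348.0, 314.0], 0.67), ([267.0, 291.0, 300.0, 332.0], 0.31)]
scene backstop [([298, 325], 0.57, [0.587, 0.222, 0.037]), ([164, 189], 0.41, [0.665, -0.371, 0.047])] [([251.0, 243.0, 346.0, 312.0], 0.6), ([168.0, 132.0, 197.0, 177.0], 0.53)]
scene rail_end [([283, 254], 0.83, [0.715, 0.087, 0.05])] [([251.0, 241.0, 347.0, 311.0], 0.58)]Traceback (most recent call last):
  File "<stdin>", line 8, in <module>
ValueError: it knows: backstop, bay, case, chalk_bowl, dart_stand, duster, jug, marker_top, mats, rail_end, tumbler
```

Run:
```python
from h import *
for c in("scene","top"):
    im=eyes.get_image(c);save(im,c+"0.png");np.savez(c+"0.npz",**im)
    for t in["bay","backstop","rail_end","marker_top","case","chalk_bowl","dart_stand","jug","duster","mats","tumbler"]:
        W=world(im)
        out=[]
        for r in eyes.pinpoint(c,t)[:2]:
            q=np.round(r["position"]).astype(int); 
            out.append((q.tolist(),round(r["p"],2),np.round(W[min(q[0],419),min(q[1],559)],3).tolist()))
        print(c,t,out)
print(robot.state()["time_s"])
```

```text
scene bay [([272, 308], 0.94, [0.567, 0.127, -0.002])]
scene backstop [([295, 325], 0.83, [0.584, 0.217, 0.042]), ([252, 207], 0.71, [0.77, -0.067, 0.039])]
scene rail_end [([284, 257], 0.84, [0.711, 0.095, 0.052])]
scene marker_top [([245, 309], 0.86, [0.549, 0.1, 0.097])]
scene case [([261, 436], 0.9, [0.271, 0.315, 0.03]), ([217, 261], 0.88, [0.583, -0.081, 0.031])]
scene chalk_bowl [([317, 284], 0.87, [0.695, 0.193, 0.006]), ([341, 353], 0.66, [0.59, 0.342, 0.005])]
scene dart_stand [([276, 354], 0.87, [0.484, 0.218, 0.031])]
scene jug [([342, 354], 0.58, [0.616, 0.355, 0.095]), ([252, 207], 0.46, [0.77, -0.067, 0.039])]
scene duster [([252, 206], 0.58, [0.772, -0.07, 0.038])]
scene mats [([146, 236], 0.55, [0.492, -0.374, 0.021])]
scene tumbler [([163, 188], 0.93, [0.666, -0.373, 0.051])]
top bay [([196, 209], 0.97, [0.552, 0.109, 0.091])]
top backstop [([191, 170], 0.96, [0.574, 0.214, 0.026])]
top rail_end [([230, 171], 0.38, [0.477, 0.211, 0.03])]
top marker_top [([195, 212], 0.74, [0.554, 0.102, 0.092])]
top case [([190, 301], 0.96, [0.57, -0.112, 0.035]), ([322, 132], 0.88, [0.257, 0.303, 0.031])]
top chalk_bowl [([146, 180], 0.96, [0.689, 0.191, 0.02])]
top dart_stand [([232, 170], 0.64, [0.469, 0.193, 0.119])]
top jug [([188, 126], 0.71, [0.576, 0.305, 0.079])]
top duster [([113, 286], 0.69, [0.766, -0.079, 0.038])]
top mats [([227, 410], 0.59, [0.473, -0.389, 0.016])]
top tumbler [([152, 412], 0.86, [0.651, -0.377, 0.087])]
1.55
```

View pics/scene0.png

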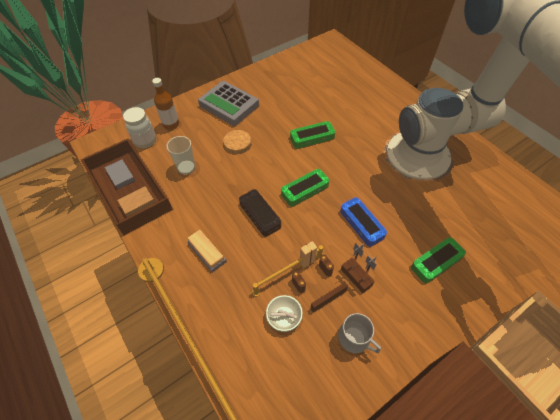

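View pics/top0.png

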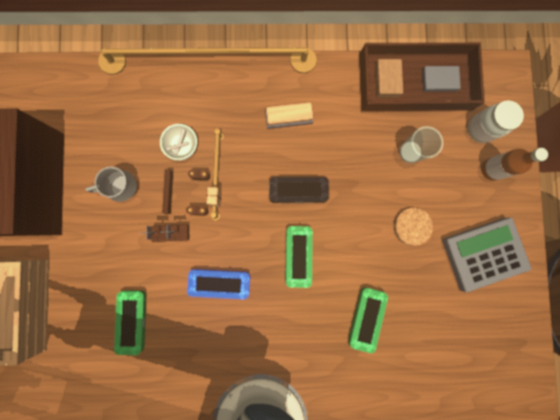

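Run:
```python
from h import *
im=dict(np.load("top0.npz"));save(im,"crop0.png",(130,90,350,260),3.6)
W=world(im)
px=im["pixels"].astype(int)
def reg(box,zlo,zhi,name,dark=None):
    l,t,r,b=box
    w=W[t:b,l:r].reshape(-1,3);p=px[t:b,l:r].reshape(-1,3)
    m=(w[:,2]>zlo)&(w[:,2]<zhi)
    if dark: m&=p.sum(1)<dark
    w=w[m]
    xy=w[:,:2].astype(np.float32)
    rc=cv2.minAreaRect(xy)
    print(name,len(w),"c",np.round(rc[0],4),"sz",np.round(rc[1],4),"ang",round(rc[2],1),"mean",np.round(w.mean(0),4),"min",np.round(w.min(0),3),"max",np.round(w.max(0),3))
reg((262,165,340,215),0.022,0.04,"case")
reg((182,160,212,183),0.035,0.06,"cheekfar")
reg((182,198,209,222),0.035,0.06,"cheeknear")
reg((155,160,178,222),0.03,0.05,"backstop")
reg((200,170,230,215),0.08,0.1,"marker")
reg((205,120,230,182),0.043,0.06,"rail")
reg((205,212,230,222),0.043,0.06,"nearpost")
reg((145,218,195,247),0.025,0.035,"standblock")
reg((145,218,195,247),0.06,0.16,"darts")
reg((155,120,202,163),0.01,0.06,"bowl")
reg((262,98,318,130),0.03,0.05,"duster")
print(im["T"].round(3))
```

```text
case 1516 c [ 0.5744 -0.1092] sz [0.1483 0.064 ] ang 89.1 mean [ 0.5741 -0.108   0.0301] min [ 0.542 -0.183  0.023] max [ 0.607 -0.035  0.037]
cheekfar 164 c [0.6149 0.1416] sz [0.0495 0.0204] ang 87.8 mean [0.6145 0.1417 0.0449] min [0.604 0.117 0.036] max [0.625 0.166 0.049]
cheeknear 155 c [0.5249 0.1468] sz [0.0491 0.0176] ang 89.1 mean [0.5248 0.1462 0.0452] min [0.516 0.122 0.037] max [0.534 0.171 0.049]
backstop 279 c [0.5738 0.2207] sz [0.0155 0.107 ] ang 86.4 mean [0.5739 0.2201 0.0394] min [0.52  0.211 0.03 ] max [0.627 0.232 0.044]
marker 178 c [0.5544 0.1012] sz [0.0252 0.0382] ang 87.5 mean [0.5539 0.1012 0.0918] min [0.535 0.089 0.084] max [0.574 0.114 0.096]
rail 244 c [0.6599 0.1062] sz [0.0317 0.1325] ang 86.2 mean [0.657  0.0979 0.0491] min [0.593 0.086 0.043] max [0.726 0.125 0.056]
nearpost 27 c [0.5128 0.1113] sz [0.0273 0.01  ] ang 88.1 mean [0.5128 0.1043 0.0518] min [0.508 0.098 0.046] max [0.518 0.125 0.055]
standblock 490 c [0.4712 0.2159] sz [0.0399 0.0894] ang 1.4 mean [0.4707 0.2136 0.03  ] min [0.45  0.171 0.025] max [0.491 0.26  0.035]
darts 158 c [0.4717 0.2098] sz [0.0285 0.0629] ang 1.6 mean [0.4707 0.2158 0.1236] min [0.457 0.178 0.06 ] max [0.486 0.241 0.147]
bowl 751 c [0.6968 0.1922] sz [0.0905 0.0892] ang 87.9 mean [0.7025 0.1963 0.0268] min [0.652 0.147 0.01 ] max [0.741 0.237 0.046]
duster 787 c [ 0.7688 -0.0886] sz [0.0453 0.1161] ang 6.2 mean [ 0.7672 -0.088   0.0377] min [ 0.742 -0.146  0.031] max [ 0.796 -0.031  0.043]
[[-0.021 -0.996  0.086  0.446]
 [-0.999  0.018 -0.032 -0.013]
 [ 0.03  -0.086 -0.996  1.024]
 [ 0.     0.     0.     1.   ]]
```

View pics/crop0.png

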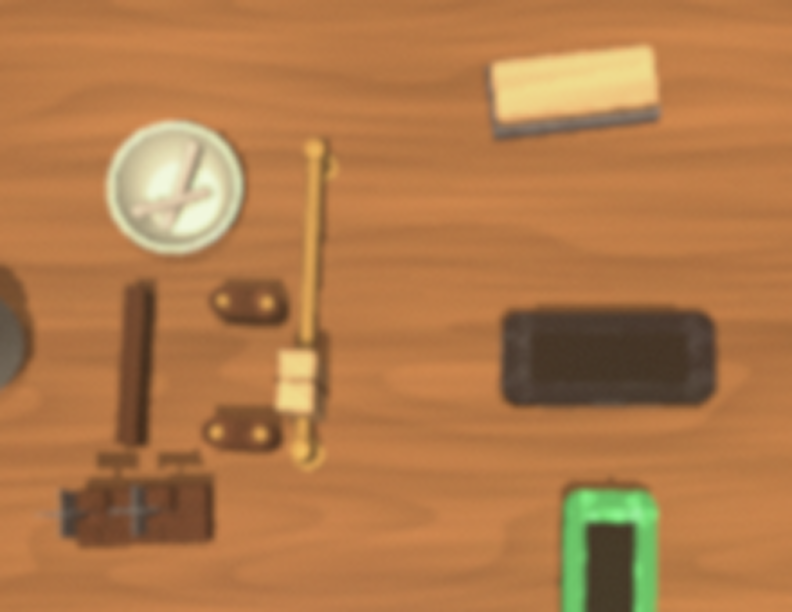

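Only one black case is in view, at top pixel (299,189). The green ones at (299,256), (369,320), (130,323) and the blue one at (219,284) are look-alikes. The enlarged crop shows the black case lying in front of the berth, so that is the one to push. The berth points along world +y, and the far end of the rail is at about (217,131), towards world +x.

```bash
cat >> h.py <<'E'
O=np.array([0.5685,0.119]);th=np.arctan2(0.9983,0.0577)
ex=np.array([np.cos(th),np.sin(th)]);ey=np.array([-ex[1],ex[0]])
def b2w(x,y): return O+x*ex+y*ey
def w2b(p): d=np.asarray(p)[:2]-O; return np.array([d@ex,d@ey])
from scipy.spatial.transform import Rotation as R
def goto(xy,z,xdir=None):
    s=robot.state();q=s["eef_rot"];M=R.from_quat([q[1],q[2],q[3],q[0]]).as_matrix()
    d=M.T@(np.array([*xy,z])-s["eef_pos"]);sp=0
    if xdir is not None:
        x=M[:2,0]; sp=-np.degrees(np.arctan2(x[0]*xdir[1]-x[1]*xdir[0],x@xdir))
    print("tcp",np.round(s["eef_pos"],4),"shift",np.round(d,4),"spin",round(sp,1),"t",s["time_s"])
def caseW(W,px):
    m=(W[...,2]>0.022)&(W[...,2]<0.038)&(px.astype(int).sum(2)<200)
    return m
E
python3 - <<'E'
from h import *
goto(b2w(-0.0186,0.060),0.2,ey)
print(b2w(-0.0186,0.06))
im=dict(np.load("top0.npz"));W=world(im);w=W[165:215,262:340].reshape(-1,3);w=w[(w[:,2]>.024)&(w[:,2]<.036)]
c=w[:,:2]-w[:,:2].mean(0);u=np.linalg.svd(c,full_matrices=False)[2][0];print("case dir deg",np.degrees(np.arctan2(u[1],u[0]))%180,"bay",np.degrees(th), w2b([0.5744,-0.1092]))
# bay fit from rail line
r=W[120:182,205:230].reshape(-1,3);r=r[(r[:,2]>.046)&(r[:,2]<.054)];
for x0,x1 in((.59,.61),(.61,.64),(.64,.67),(.67,.70),(.7,.73)):
    k=r[(r[:,0]>x0)&(r[:,0]<x1)];print(x0,np.median(k[:,1]),len(k))
E
```

```text
tcp [0.1425 0.5828 0.202 ] shift [-0.4683 -0.3785  0.002 ] spin -10.4 t 1.55
[0.50752671 0.10389311]
case dir deg 89.00677487205252 bay 86.69208405003013 [-0.22747934 -0.01905776]
0.59 0.09948270939309453 26
0.61 0.09908792992804175 50
0.64 0.0965552791824716 42
0.67 0.0942662025400571 49
0.7 0.09354840739479162 44
```

```bash
python3 -m creep '[-0.03,-0.024,0,-1, -0.08,-0.065,0,-2, -0.13,-0.105,0,-3.5, -0.18,-0.145,0,-5, -0.23,-0.186,0,-6.5, -0.28,-0.226,0,-8, -0.33,-0.267,0,-9, -0.38,-0.307,0,-10.4, -0.43,-0.347,0,-10.4, -0.468,-0.3785,0,-10.4]' -1 30
python3 - <<'E'
from h import *
goto(b2w(-0.0186,0.050),0.064,ey)
E
```

```text
time_s: 2.8
eef_pos: [0.5076, 0.103, 0.2023]
eef_rot: [0.0, 0.029, 1.0, 0.0]
force: [0.8, 1.0, -0.1]
grip_width: -0.0
tcp [0.5076 0.103  0.2023] shift [-0.0097  0.0008  0.1383] spin -0.0 t 2.8
```

```bash
python3 -m creep '[0,0,0.04,0, 0,0,0.08,0, -0.002,0,0.115,0, -0.004,0.001,0.137,0, -0.004,0.001,0.137,0]'
python3 - <<'E'
from h import *
im=eyes.get_image("wrist");save(im,"w1.png")
im=eyes.get_image("scene");save(im,"s1.png",(220,200,400,330),4)
goto(b2w(-0.0186,-0.118+0.020+0.011),0.065,ey)
E
```

```text
time_s: 3.42
eef_pos: [0.5093, 0.1054, 0.0628]
eef_rot: [-0.002, 0.029, 1.0, -0.0]
force: [-0.6, 0.1, 0.9]
grip_width: 0.002
tcp [0.511  0.1056 0.0659] shift [-0.1436 -0.0018  0.0011] spin -0.0 t 3.525
```

View pics/s1.png

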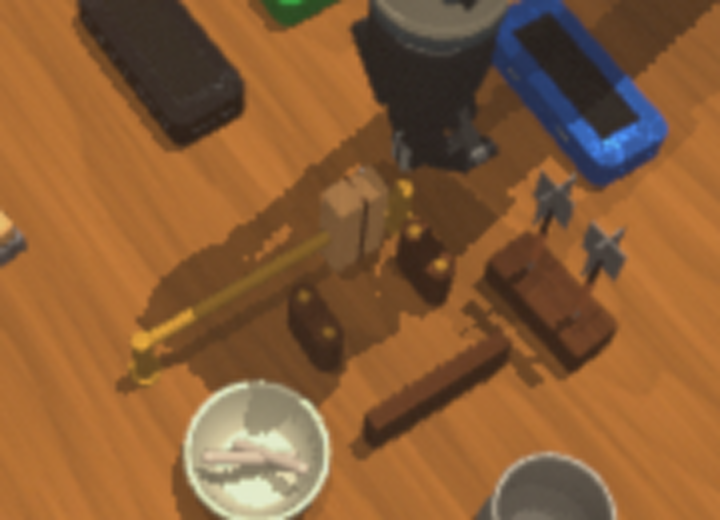

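The hand is at about (430,130) in the crop, just on the near side of the marker at (355,215), with its fingers over the near post. Next I push the marker along the rail.

```bash
python3 -m creep '[-0.01,-0.002,0,0, -0.02,-0.002,0,0, -0.03,-0.002,0,0, -0.04,-0.002,0,0, -0.05,-0.002,0,0, -0.06,-0.002,0,0, -0.07,-0.002,0,0, -0.08,-0.002,0,0, -0.09,-0.002,0,0, -0.10,-0.002,0,0]'
python3 - <<'E'
from h import *
im=eyes.get_image("scene");save(im,"s2.png",(220,200,400,330),4)
goto(b2w(-0.0186,-0.118+0.020+0.011),0.065,ey)
E
```

```text
time_s: 4.78
eef_pos: [0.6111, 0.0977, 0.065]
eef_rot: [0.0, 0.029, 1.0, 0.0]
force: [-0.6, 0.1, -0.6]
grip_width: 0.004
tcp [0.6119 0.0975 0.0649] shift [-0.0424  0.0004 -0.0001] spin -0.0 t 4.825
```

View pics/s2.png

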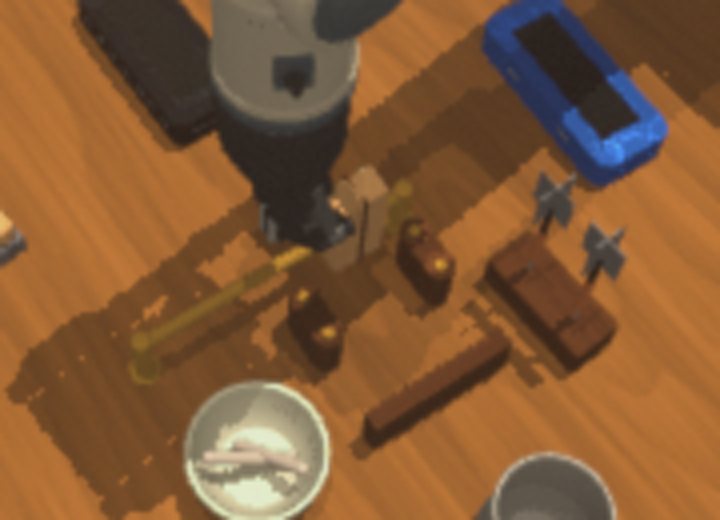

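The marker has not moved. The hand appears to be past it, at crop (300,230), so I'll check where the fingers really are.

Run:
```python
from h import *
im=eyes.get_image("scene");np.savez("s3.npz",**im)
W=world(im);s=robot.state();p=s["eef_pos"]
q=np.linalg.inv(im["T"])@np.append(p,1);print("proj",im["K"]@q[:3]/q[2], q[2],"camera",im["T"][:3,3])
save(im,"s3.png",(250,210,350,300),7)
i2=eyes.get_image("top");save(i2,"t3.png",(170,110,310,250),5);W2=world(i2)
for nm,Wx in(("scene",W),("top",W2)):
    d=np.linalg.norm(Wx[...,:2]-p[:2],axis=-1);m=(d<0.06)&(Wx[...,2]>0.055)
    v=Wx[m];lo=v[np.argsort(v[:,2])[:12]];print(nm,lo.round(3).tolist())
eyes.get_image("wrist") and save(eyes.get_image("wrist"),"w3.png")
```

```text
proj [289.02346028 262.11715994   1.        ] 1.0040307596224392 camera [0.87706666 0.44835366 0.97822124]
scene [[0.554, 0.114, 0.055], [0.627, 0.102, 0.056], [0.571, 0.115, 0.059], [0.558, 0.115, 0.061], [0.554, 0.114, 0.061], [0.557, 0.114, 0.065], [0.555, 0.115, 0.069], [0.558, 0.114, 0.071], [0.555, 0.114, 0.073], [0.558, 0.113, 0.076], [0.562, 0.114, 0.076], [0.555, 0.114, 0.08]]
top [[0.571, 0.089, 0.055], [0.568, 0.089, 0.056], [0.553, 0.089, 0.058], [0.555, 0.089, 0.064], [0.552, 0.09, 0.07], [0.559, 0.09, 0.071], [0.561, 0.09, 0.072], [0.573, 0.09, 0.074], [0.565, 0.089, 0.077], [0.563, 0.089, 0.078], [0.556, 0.089, 0.079], [0.57, 0.089, 0.079]]
```

View pics/s3.png

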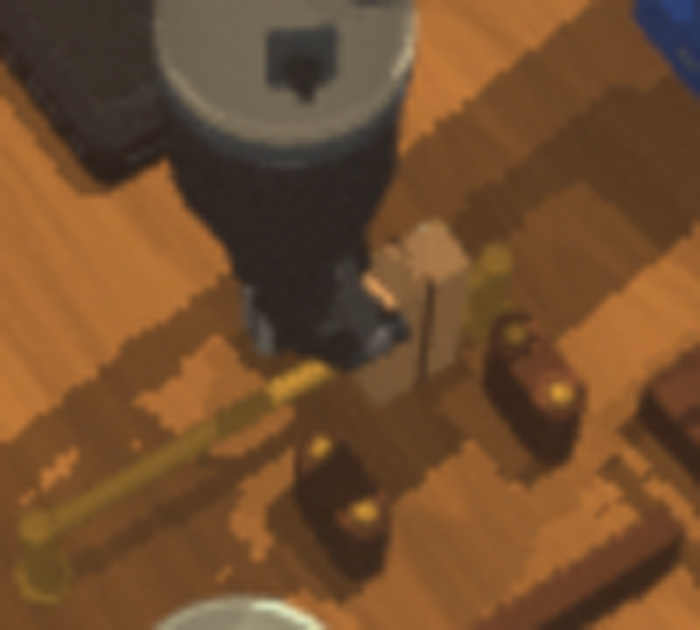

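View pics/w3.png

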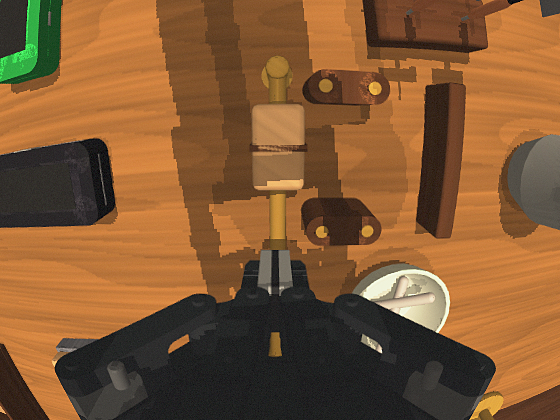

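View pics/t3.png

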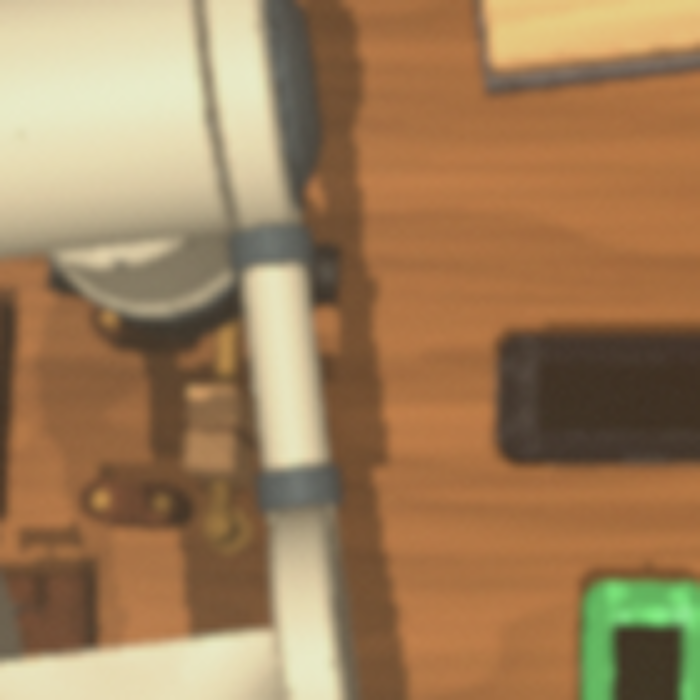

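Run:
```python
from h import *
im=dict(np.load("s3.npz"));W=world(im)
for r in range(240,266,2): print(r,[ (W[r,c]*1000).round().tolist() for c in range(282,314,6)])
im=eyes.get_image("wrist");print(im["K"],im["hand_eye"].round(3),im["range_z"][[250,270,180,130],[280,280,278,278]])
```

```text
240 [[645.0, 114.0, 244.0], [636.0, 125.0, 251.0], [625.0, 131.0, 248.0], [611.0, 135.0, 238.0], [511.0, 44.0, 1.0], [496.0, 54.0, -1.0]]
242 [[645.0, 115.0, 237.0], [636.0, 125.0, 241.0], [625.0, 132.0, 241.0], [610.0, 134.0, 227.0], [514.0, 49.0, 0.0], [536.0, 97.0, 94.0]]
244 [[627.0, 89.0, 170.0], [637.0, 126.0, 234.0], [625.0, 133.0, 233.0], [610.0, 136.0, 221.0], [553.0, 92.0, 94.0], [539.0, 101.0, 92.0]]
246 [[580.0, 21.0, 5.0], [628.0, 115.0, 199.0], [622.0, 129.0, 214.0], [608.0, 134.0, 206.0], [555.0, 95.0, 90.0], [542.0, 105.0, 91.0]]
248 [[583.0, 26.0, 3.0], [629.0, 116.0, 191.0], [623.0, 131.0, 209.0], [610.0, 136.0, 202.0], [559.0, 100.0, 91.0], [548.0, 111.0, 96.0]]
250 [[586.0, 30.0, 0.0], [628.0, 114.0, 178.0], [624.0, 132.0, 201.0], [612.0, 139.0, 199.0], [564.0, 106.0, 94.0], [nan, nan, nan]]
252 [[591.0, 36.0, 2.0], [627.0, 113.0, 165.0], [610.0, 115.0, 149.0], [614.0, 142.0, 195.0], [567.0, 111.0, 94.0], [549.0, 114.0, 79.0]]
254 [[595.0, 42.0, 3.0], [624.0, 109.0, 144.0], [614.0, 120.0, 152.0], [616.0, 145.0, 194.0], [603.0, 151.0, 189.0], [548.0, 114.0, 66.0]]

[... 279 characters left out ...]
260 [[605.0, 56.0, 0.0], [619.0, 104.0, 98.0], [625.0, 136.0, 158.0], [623.0, 154.0, 185.0], [567.0, 114.0, 53.0], [545.0, 114.0, 26.0]]
262 [[607.0, 60.0, -3.0], [595.0, 71.0, 2.0], [596.0, 100.0, 51.0], [625.0, 158.0, 184.0], [565.0, 113.0, 36.0], [545.0, 115.0, 16.0]]
264 [[613.0, 67.0, 3.0], [598.0, 76.0, 1.0], [600.0, 105.0, 51.0], [572.0, 97.0, 3.0], [564.0, 113.0, 22.0], [543.0, 114.0, -1.0]]
[[325.1922621    0.         274.70427094]
 [  0.         325.1922621  206.64558434]
 [  0.           0.           1.        ]] [[ 0.    -0.957 -0.29   0.072]
 [ 1.     0.    -0.    -0.   ]
 [ 0.    -0.29   0.957 -0.173]
 [ 0.     0.     0.     1.   ]] [0.15165085 0.13076127 0.14756426 0.14069964]
```

```bash
cat >> h.py <<'E'
def wristworld(im,s):
    K=im["K"];z=im["range_z"];v,u=np.mgrid[0:z.shape[0],0:z.shape[1]]
    dx=(u-K[0,2])/K[0,0];dy=(v-K[1,2])/K[1,1];t=np.hypot(dx,dy)+1e-9
    k=np.tan(t)/t
    P=np.stack([dx*k*z,dy*k*z,z],-1);P[(z==0)|(t>1.4)]=np.nan
    H=im["hand_eye"];Pt=P@H[:3,:3].T+H[:3,3]
    q=s["eef_rot"];M=R.from_quat([q[1],q[2],q[3],q[0]]).as_matrix()
    return Pt,Pt@M.T+np.array(s["eef_pos"])
E
python3 - <<'E'
from h import *
s=robot.state();im=eyes.get_image("wrist");Pt,Ww=wristworld(im,s)
for r,c in((255,262),(255,280),(260,285),(280,280),(290,265),(290,295),(110,278),(130,278),(180,278),(215,278),(75,278),(240,278),(40,250),(180,200),(88,375),(190,60)):
    print((r,c),(Pt[r,c]*1000).round().tolist(),(Ww[r,c]*1000).round().tolist())
print(s["eef_pos"],s["joint_pos"],s["eef_rot"])
E
```

```text
(255, 262) [9.0, -6.0, -40.0] [601.0, 93.0, 105.0]
(255, 280) [9.0, 2.0, -41.0] [601.0, 101.0, 105.0]
(260, 285) [9.0, 4.0, -46.0] [601.0, 103.0, 111.0]
(280, 280) [9.0, 2.0, -62.0] [602.0, 100.0, 127.0]
(290, 265) [10.0, -4.0, -72.0] [600.0, 95.0, 137.0]
(290, 295) [12.0, 7.0, -75.0] [599.0, 105.0, 140.0]
(110, 278) [72.0, 1.0, -28.0] [538.0, 103.0, 93.0]
(130, 278) [63.0, 1.0, -28.0] [547.0, 103.0, 93.0]
(180, 278) [41.0, 1.0, -29.0] [570.0, 102.0, 94.0]
(215, 278) [10.0, 2.0, 14.0] [600.0, 100.0, 51.0]
(75, 278) [92.0, 2.0, 12.0] [518.0, 105.0, 53.0]
(240, 278) [-7.0, 2.0, 14.0] [617.0, 99.0, 51.0]
(40, 250) [125.0, -18.0, 64.0] [485.0, 87.0, 1.0]
(180, 200) [21.0, -57.0, 64.0] [586.0, 42.0, 1.0]
(88, 375) [88.0, 60.0, 19.0] [526.0, 162.0, 46.0]
(190, 60) [23.0, -164.0, 33.0] [578.0, -65.0, 32.0]
[0.61016327 0.09781098 0.06494215] [ 1.03882894e-01  1.55041779e-01  1.40410725e+00  3.27036151e-05
  1.58274526e+00 -1.40871039e+00] [-1.51654236e-04  2.90972224e-02  9.99576575e-01 -3.79106229e-06]
```

Run:
```python
from h import *
s=robot.state();im=eyes.get_image("wrist");Pt,Ww=wristworld(im,s);save(im,"w4.png",(210,220,350,360),5)
for r in range(236,262,2): print(r,[(Pt[r,c]*1000).round().tolist() for c in (262,270,280,290,296)])
m=(np.abs(Pt[...,0])<40)&(np.abs(Pt[...,1])<40)&(Pt[...,2]>-80)&(Pt[...,2]<8);v=Pt[m]*1000
print(len(v),v[np.argsort(-v[:,2])[:15]].round(1).tolist())
```

```text
236 [[-24.0, -10.0, 64.0], [-5.0, -3.0, 17.0], [-4.0, 3.0, 15.0], [-24.0, 12.0, 64.0], [-25.0, 17.0, 65.0]]
238 [[-26.0, -10.0, 64.0], [-6.0, -3.0, 17.0], [-5.0, 3.0, 14.0], [-26.0, 12.0, 64.0], [-26.0, 17.0, 64.0]]
240 [[-27.0, -10.0, 64.0], [-8.0, -3.0, 17.0], [-7.0, 3.0, 14.0], [-27.0, 12.0, 63.0], [-27.0, 17.0, 64.0]]
242 [[-29.0, -10.0, 64.0], [-9.0, -3.0, 17.0], [-8.0, 3.0, 15.0], [-29.0, 12.0, 64.0], [-29.0, 17.0, 64.0]]
244 [[-31.0, -10.0, 65.0], [-10.0, -3.0, 16.0], [-10.0, 3.0, 15.0], [-31.0, 12.0, 65.0], [-31.0, 17.0, 65.0]]
246 [[-32.0, -10.0, 64.0], [-12.0, -3.0, 17.0], [-11.0, 3.0, 14.0], [-33.0, 12.0, 65.0], [-32.0, 17.0, 64.0]]
248 [[-34.0, -10.0, 63.0], [-13.0, -3.0, 17.0], [-13.0, 3.0, 16.0], [-35.0, 12.0, 64.0], [-35.0, 17.0, 64.0]]
250 [[8.0, -6.0, -34.0], [9.0, -2.0, -35.0], [9.0, 2.0, -35.0], [-37.0, 12.0, 65.0], [-36.0, 17.0, 63.0]]
252 [[9.0, -6.0, -37.0], [9.0, -2.0, -37.0], [9.0, 2.0, -36.0], [-38.0, 12.0, 65.0], [-38.0, 17.0, 65.0]]
254 [[9.0, -6.0, -39.0], [9.0, -2.0, -40.0], [9.0, 2.0, -39.0], [-39.0, 12.0, 64.0], [-40.0, 17.0, 64.0]]
256 [[9.0, -6.0, -40.0], [9.0, -2.0, -41.0], [9.0, 2.0, -42.0], [-42.0, 12.0, 65.0], [-42.0, 17.0, 65.0]]
258 [[9.0, -6.0, -42.0], [9.0, -2.0, -42.0], [9.0, 2.0, -43.0], [-43.0, 12.0, 64.0], [-43.0, 17.0, 63.0]]
260 [[9.0, -6.0, -45.0], [9.0, -2.0, -45.0], [9.0, 2.0, -45.0], [5.0, 7.0, -37.0], [5.0, 10.0, -37.0]]
234266 [[-812.0, 758.8, 361.1], [-795.5, 986.7, 360.3], [-807.8, 765.3, 360.0], [-802.1, 906.4, 359.5], [-802.2, 864.4, 359.5], [-803.4, 839.6, 359.4], [-804.8, 830.3, 359.1], [-789.5, 1060.7, 359.0], [-796.3, 935.0, 358.9], [-804.3, 815.1, 358.9], [-808.2, 769.4, 358.8], [-800.4, 932.0, 358.8], [-799.6, 888.3, 358.6], [-790.9, 1036.3, 358.6], [-797.2, 924.4, 358.6]]
```

View pics/w4.png

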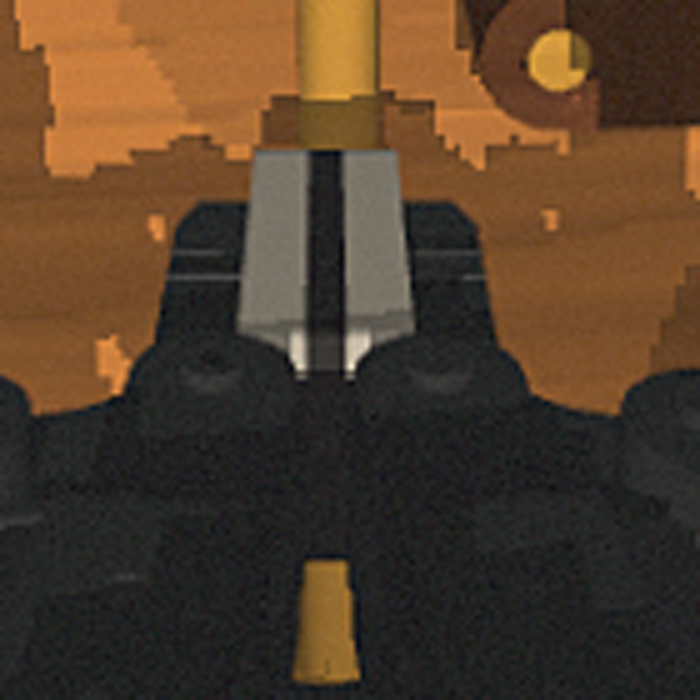

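The fingers really end about 34 mm short of the reported TCP: wrist depth puts the tip at tool z ≈ -34 mm, and scene depth puts it at z ≈ 0.098. They passed over the 92 mm marker without touching it. I'll add this offset from here on, and go back and descend lower.

```bash
python3 -c "
from h import *
print(robot.grasp_offset)"
python3 -m creep '[0,0,-0.02,0, 0.04,0.001,-0.025,0, 0.08,0.003,-0.025,0, 0.104,0.005,-0.02,0, 0.105,0.005,0,0, 0.105,0.005,0.015,0, 0.105,0.005,0.015,0]'
python3 - <<'E'
from h import *
s=robot.state();im=eyes.get_image("wrist");Pt,Ww=wristworld(im,s);save(im,"w5.png")
for r in range(236,270,2): print(r,[(Pt[r,c]*1000).round().tolist() for c in (270,)])
goto(b2w(-0.0186,0.052),0.032,ey)
E
```

```text
0.0187
time_s: 6.05
eef_pos: [0.5052, 0.1085, 0.0476]
eef_rot: [-0.002, 0.029, 1.0, -0.0]
force: [0.2, -0.3, -0.5]
grip_width: 0.0
236 [[-1.0, -3.0, 8.0]]
238 [[-2.0, -3.0, 5.0]]
240 [[-1.0, -3.0, 1.0]]
242 [[-1.0, -3.0, -1.0]]
244 [[-2.0, -3.0, -4.0]]
246 [[-2.0, -3.0, -5.0]]
248 [[-3.0, -3.0, -5.0]]
250 [[9.0, -2.0, -35.0]]
252 [[9.0, -2.0, -36.0]]
254 [[9.0, -2.0, -39.0]]
256 [[9.0, -2.0, -41.0]]
258 [[9.0, -2.0, -43.0]]
260 [[9.0, -2.0, -45.0]]
262 [[8.0, -2.0, -46.0]]
264 [[9.0, -2.0, -49.0]]
266 [[9.0, -2.0, -50.0]]
268 [[9.0, -2.0, -53.0]]
tcp [0.5058 0.1086 0.0487] shift [-0.0101 -0.0045  0.0167] spin -0.1 t 6.1
```

View pics/w5.png

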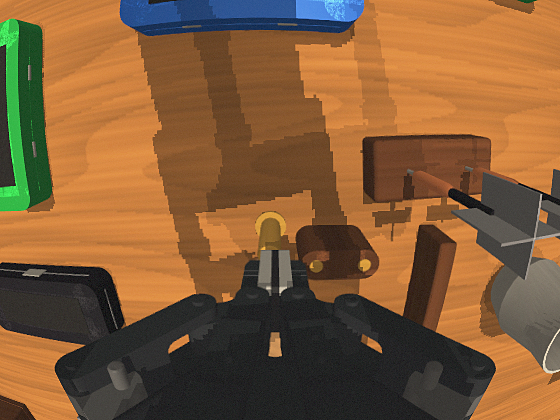

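```bash
python3 -m creep '[0,-0.004,0.01,0, -0.002,-0.0045,0.019,0, -0.008,-0.0045,0.020,0, -0.016,-0.0045,0.020,0, -0.024,-0.0045,0.020,0, -0.032,-0.0045,0.020,0, -0.040,-0.0045,0.020,0,-0.048,-0.0045,0.020,0,-0.048,-0.0045,0.020,0]'
python3 - <<'E'
from h import *
s=robot.state();im=eyes.get_image("wrist");save(im,"w6.png")
im=eyes.get_image("scene");save(im,"s6.png",(220,200,400,330),4)
goto(b2w(-0.0186,-0.087),0.029,ey)
E
```

```text
time_s: 7.22
eef_pos: [0.5543, 0.1015, 0.0301]
eef_rot: [0.0, 0.029, 1.0, -0.0]
force: [-0.3, 0.1, -0.0]
grip_width: -0.003
tcp [0.5538 0.1015 0.0301] shift [-0.1007 -0.0002  0.0011] spin -0.0 t 7.325
```

View pics/w6.png

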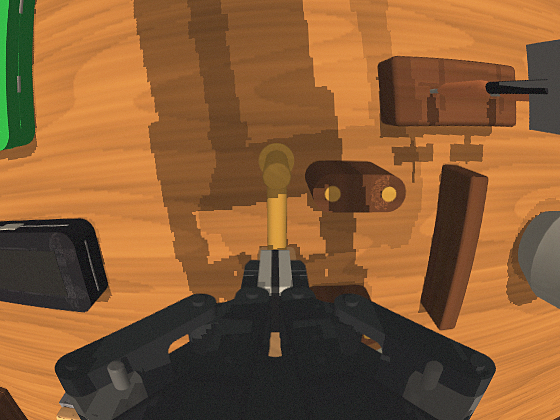

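View pics/s6.png

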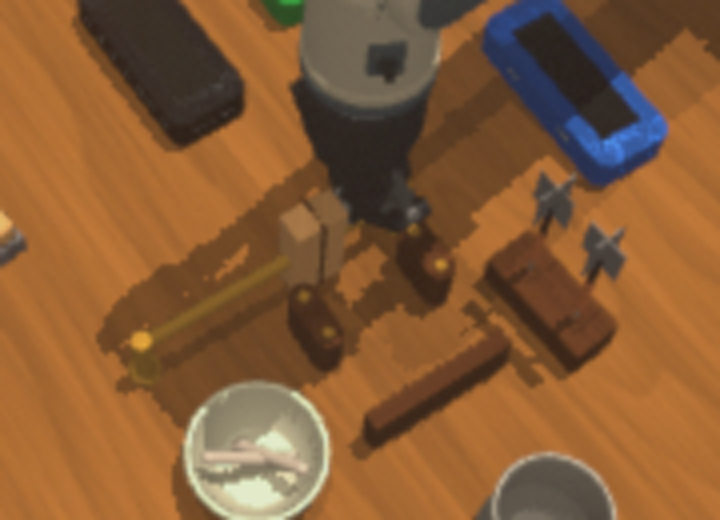

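The marker is now moving ahead of the finger, at crop (315,240). I'll continue the push.

```bash
python3 -m creep '[-0.01,0,0,0, -0.02,0,0,0, -0.03,0,0,0, -0.04,0,0,0, -0.05,0,0,0, -0.06,0,0,0, -0.07,0,0,0, -0.08,0,0,0, -0.09,0,0,0, -0.098,0,0,0]'
python3 -m creep '[-0.003,0,0,0,-0.003,0,0,0]'
python3 - <<'E'
from h import *
s=robot.state();im=eyes.get_image("scene");save(im,"s7.png",(200,180,380,315),4)
W=world(im);m=(W[...,2]>.085)&(W[...,2]<.099)&(W[...,0]>.62)&(W[...,1]>0.06)&(W[...,1]<.13)
px=im["pixels"].astype(int);m&=(px[...,0]-px[...,2]>25)
v=W[m];print(len(v),v.min(0),v.max(0),w2b(v.mean(0)))
print([w2b(x) for x in (v[v[:,0]>np.quantile(v[:,0],.95)].mean(0),v[v[:,0]<np.quantile(v[:,0],.05)].mean(0))])
print(w2b(s["eef_pos"]),s["eef_pos"],s["force"])
E
```

```text
time_s: 8.57
eef_pos: [0.652, 0.0958, 0.0299]
eef_rot: [-0.0, 0.029, 1.0, -0.0]
force: [-1.1, 0.8, 1.4]
grip_width: 0.001
time_s: 8.82
eef_pos: [0.6547, 0.0953, 0.0299]
eef_rot: [0.0, 0.029, 1.0, -0.0]
force: [0.3, -0.9, -0.1]
grip_width: -0.0
151 [0.66460605 0.08351661 0.08591157] [0.70572753 0.10949065 0.09658467] [-0.01533364 -0.11842242]
[array([-0.01406692, -0.13724604]), array([-0.01695924, -0.09873311])]
[-0.01864606 -0.08740416] [0.65468262 0.09534161 0.02985125] [ 0.27567614 -0.87554472 -0.07199852]
```

View pics/s7.png

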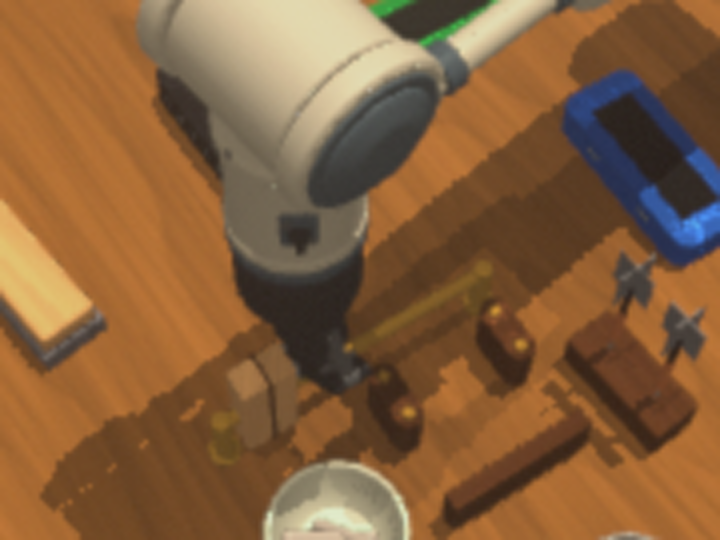

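The marker now stands beside the far post, at crop (263,395), with q ≈ 0.118. Next I retract, rise, open the fingers a little, turn 90° and go behind the case.

```bash
python3 -m creep '[0.015,0,0,0, 0.025,0,-0.02,0, 0.025,0,-0.06,0, 0.025,0,-0.1,0, 0.03,-0.03,-0.11,10, 0.04,-0.07,-0.11,20, 0.05,-0.12,-0.11,30, 0.06,-0.17,-0.11,40, 0.07,-0.22,-0.11,50, 0.075,-0.27,-0.11,60]' -0.5
python3 - <<'E'
from h import *
goto([0.5724,-0.216],0.14,ex)
E
```

```text
time_s: 10.12
eef_pos: [0.5633, -0.1711, 0.1424]
eef_rot: [0.002, 0.527, 0.85, 0.0]
force: [1.1, -0.8, -0.6]
grip_width: 0.257
tcp [ 0.5633 -0.1711  0.1424] shift [-0.0443 -0.0117  0.0025] spin 29.6 t 10.125
```

Rear pushing alone would need a tight S-curve, because the case sits about 19 mm off the berth axis. So I'll first push its far long side squarely with both spread fingers. That brings it onto the axis and aligns it. The lengthwise push comes after.

```bash
python3 - <<'E'
from h import *
goto(b2w(-0.2275,-0.085),0.10,ey)
E
python3 -m creep '[0,0,0,-10, 0,0,0,-20, 0,0,0,-30, 0,0,0,-40, 0,0,0,-50, 0,0,0,-60.4,0,0,0,-60.4]' 1
python3 - <<'E'
from h import *
goto(b2w(-0.2275,-0.085),0.10,ey)
im=eyes.get_image("top");save(im,"t8.png",(230,80,390,300),3.2)
E
```

```text
tcp [ 0.5633 -0.1711  0.1424] shift [0.018  0.0946 0.0425] spin -60.4 t 10.125
time_s: 11.0
eef_pos: [0.5639, -0.1696, 0.1418]
eef_rot: [0.001, 0.026, 1.0, -0.0]
force: [-0.1, 0.6, -0.3]
grip_width: 0.997
tcp [ 0.5639 -0.1696  0.1418] shift [-0.0731  0.0606  0.0419] spin 0.3 t 11.0
```

View pics/t8.png

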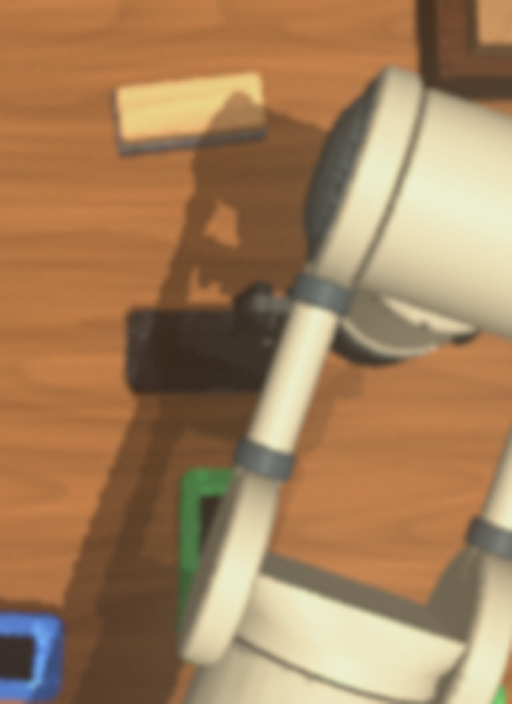

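```bash
python3 -m creep '[-0.03,0.025,0,0.3, -0.073,0.0605,0.0,0.3, -0.073,0.0605,0.042,0.3,-0.073,0.0605,0.042,0.3]'
python3 - <<'E'
from h import *
s=robot.state();im=eyes.get_image("wrist");Pt,Ww=wristworld(im,s);save(im,"w9.png");np.savez("w9.npz",**im,Pt=Pt,Ww=Ww)
m=(np.abs(Pt[...,0])<25)&(np.abs(Pt[...,1])<0.07);
rr,cc=np.where((np.abs(Pt[...,0])<0.025)&(np.abs(Pt[...,1])<0.07)&(Pt[...,2]>-0.06)&(Pt[...,2]<0.02))
v=Pt[rr,cc]*1000;o=np.argsort(-v[:,2])[:400:20];print([(int(rr[i]),int(cc[i]),v[i].round().tolist()) for i in o])
B=(Ww[...,2]>.022)&(Ww[...,2]<.034)&(im["pixels"].astype(int).sum(2)<230)&(np.abs(Ww[...,0]-.574)<.06)&(np.abs(Ww[...,1]+.11)<.1)
v=Ww[B][:,:2].astype(np.float32);print(len(v),cv2.minAreaRect(v),w2b(cv2.minAreaRect(v)[0]))
goto(b2w(-0.2275,-0.085),0.0,ey)
E
```

```text
time_s: 11.55
eef_pos: [0.6377, -0.1119, 0.0938]
eef_rot: [-0.004, 0.029, 1.0, 0.001]
force: [-0.7, 0.1, -0.4]
grip_width: 0.997
[(288, 185, [-8.0, -43.0, -42.0]), (276, 182, [-1.0, -43.0, -44.0]), (265, 368, [5.0, 42.0, -44.0]), (264, 369, [6.0, 43.0, -45.0]), (261, 179, [8.0, -43.0, -45.0]), (264, 180, [6.0, -43.0, -46.0]), (290, 184, [-7.0, -42.0, -46.0]), (269, 179, [4.0, -43.0, -46.0]), (282, 368, [-3.0, 43.0, -47.0]), (261, 170, [8.0, -47.0, -47.0]), (261, 168, [8.0, -48.0, -47.0]), (288, 368, [-5.0, 43.0, -48.0]), (297, 366, [-10.0, 42.0, -48.0]), (269, 370, [5.0, 42.0, -48.0]), (261, 178, [9.0, -43.0, -48.0]), (278, 370, [1.0, 43.0, -48.0]), (277, 180, [1.0, -43.0, -49.0]), (295, 182, [-8.0, -43.0, -49.0]), (289, 368, [-5.0, 42.0, -49.0]), (282, 180, [-1.0, -43.0, -49.0])]
16649 ((0.5749711990356445, -0.10798178613185883), (0.15037901699543, 0.06454051285982132), 89.2325439453125) [-0.2262302  -0.01955771]
tcp [ 0.6385 -0.1126  0.0966] shift [-0.0021 -0.0004  0.0966] spin -0.1 t 11.6
```

View pics/w9.png

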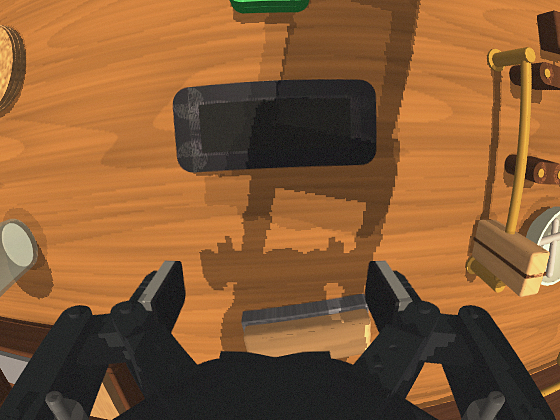

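Fully open, the finger ends sit at tool z ≈ -45 mm, and the gap between the fingers at (180,265) and (370,265) in the wrist picture spans the case. I descend beyond its far side.

```bash
python3 -m creep '[0,0,0.03,0, 0,0,0.06,0, 0,0,0.09,0, 0,0,0.11,0, 0,0,0.123,0, 0,0,0.128,0, 0,0,0.128,0, 0,0,0.128,0]'
python3 - <<'E'
from h import *
s=robot.state();im=eyes.get_image("wrist");Pt,Ww=wristworld(im,s);save(im,"w10.png")
print(s["force"],Ww[210,270],Ww[30,100])
m=(np.abs(Pt[...,0])<0.025)&(np.abs(Pt[...,1])<0.06)&(np.abs(Pt[...,1])>0.036)&(Pt[...,2]>-0.1)&(im["pixels"].astype(int).sum(2)<250)
v=Ww[m];print(np.sort(v[:,2])[:200:10].round(3))
goto(b2w(-0.2275,-0.041),-0.034,ey)
E
```

```text
time_s: 12.6
eef_pos: [0.6405, -0.1129, -0.0288]
eef_rot: [0.001, 0.028, 1.0, -0.0]
force: [0.1, 0.3, -0.5]
grip_width: 1.002
[ 0.08691252  0.30066686 -0.51406024] [ 0.60416479 -0.11267506  0.0303018 ] [ 5.19130870e-01 -1.89912484e-01  4.88114476e-04]
[-0.     0.014  0.015  0.015  0.016  0.016  0.016  0.016  0.017  0.017
  0.017  0.017  0.017  0.018  0.018  0.018  0.018  0.018  0.018  0.019]
tcp [ 0.6404 -0.1129 -0.0289] shift [ 0.0442 -0.0001  0.0051] spin 0.1 t 12.65
```

View pics/w10.png

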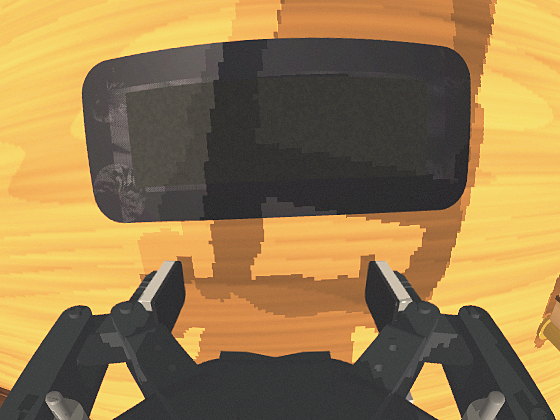

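The fingertips are at z ≈ 14 mm beyond the far side of the case, ready for a gentle sideways push.

```bash
python3 -m creep '[0.008,0,0.001,0, 0.014,0,0.001,0, 0.018,0,0.001,0, 0.022,0,0.001,0, 0.026,0,0.001,0, 0.030,0,0.001,0, 0.034,0,0.001,0, 0.038,0,0.001,0, 0.041,0,0.001,0, 0.041,0,0.001,0]'
cat >> h.py <<'E'
def casewrist():
    s=robot.state();im=eyes.get_image("wrist");Pt,Ww=wristworld(im,s)
    px=im["pixels"].astype(int)
    m=(Ww[...,2]>.022)&(Ww[...,2]<.036)&(px.sum(2)<260)&(np.abs(Ww[...,0]-.57)<.09)&(Pt[...,0]>0.012)
    m=cv2.morphologyEx(m.astype(np.uint8),cv2.MORPH_OPEN,np.ones((5,5)))
    n,l,st,_=cv2.connectedComponentsWithStats(m);i=1+np.argmax(st[1:,4])
    rc=cv2.minAreaRect(Ww[l==i][:,:2].astype(np.float32));a=rc[2]
    if rc[1][0]<rc[1][1]: a+=90
    d=(a-np.degrees(th)+90)%180-90
    print("case",np.round(rc[0],4),np.round(rc[1],4),"berth",w2b(rc[0]).round(4),"rel deg",round(d,2),"tcp berth",w2b(s["eef_pos"]).round(4),"z",round(s["eef_pos"][2],4),"F",np.round(s["force"],1),"t",s["time_s"])
    return im,Ww
E
python3 - <<'E'
from h import *
im,W=casewrist();save(im,"w11.png")
goto(b2w(-0.2275,-0.041),-0.032,ey)
E
```

```text
time_s: 13.9
eef_pos: [0.5985, -0.1104, -0.031]
eef_rot: [-0.0, 0.028, 1.0, 0.0]
force: [-0.2, -0.1, -0.5]
grip_width: 0.999
case [ 0.5563 -0.1053] [0.1513 0.0609] berth [-0.2246 -0.0008] rel deg 0.11 tcp berth [-0.2273 -0.0432] z -0.031 F [-0.2 -0.1 -0.5] t 13.9
tcp [ 0.5985 -0.1105 -0.0311] shift [ 0.0022 -0.0002  0.0009] spin 0.1 t 13.95
```

View pics/w11.png

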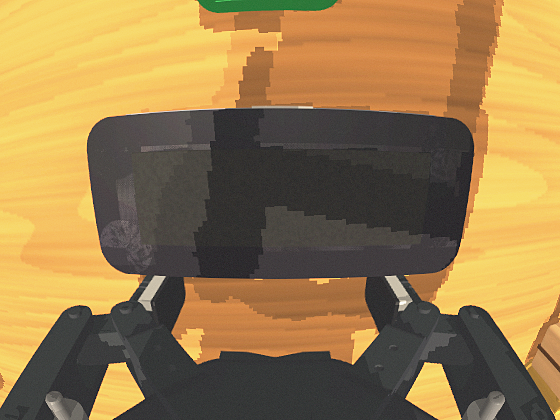

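```bash
python3 -m creep '[0.001,0,0,0, 0.002,0,0,0, 0.002,0,0,0, -0.008,0,0,0, -0.02,0,0,0, -0.02,0,-0.04,0, -0.02,0,-0.09,0, -0.02,0,-0.14,0]'
python3 - <<'E'
from h import *
im,W=casewrist();save(im,"w12.png")
px=im["pixels"].astype(int)
# cheeks in wrist view
m=(W[...,2]>.042)&(W[...,2]<.048)&(np.abs(W[...,0]-.57)<.075)&(W[...,1]>0.112)&(W[...,1]<.18)
m=m.astype(np.uint8);n,l,st,ce=cv2.connectedComponentsWithStats(m)
for i in range(1,n):
    if st[i,4]>60: rc=cv2.minAreaRect(W[l==i][:,:2].astype(np.float32));print("cheek?",st[i,4],np.round(rc[0],4),np.round(rc[1],4),round(rc[2],1),w2b(rc[0]).round(4))
goto(b2w(-0.345,0),0.11,ex)
E
```

```text
time_s: 14.95
eef_pos: [0.6193, -0.1116, 0.1102]
eef_rot: [-0.0, 0.028, 1.0, 0.0]
force: [-0.2, 0.0, 0.7]
grip_width: 0.998
case [ 0.5563 -0.1056] [0.1505 0.0647] berth [-0.2249 -0.0007] rel deg 0.18 tcp berth [-0.2273 -0.064 ] z 0.1102 F [-0.2  0.   0.7] t 14.95
cheek? 655 [0.5256 0.1451] [0.0493 0.0201] 86.6 [0.0236 0.0444]
cheek? 660 [0.6152 0.1417] [0.0515 0.0207] 86.7 [ 0.0254 -0.0453]
tcp [ 0.6223 -0.1123  0.1195] shift [ 0.0673 -0.1171  0.009 ] spin 90.1 t 15.0
```

View pics/w12.png

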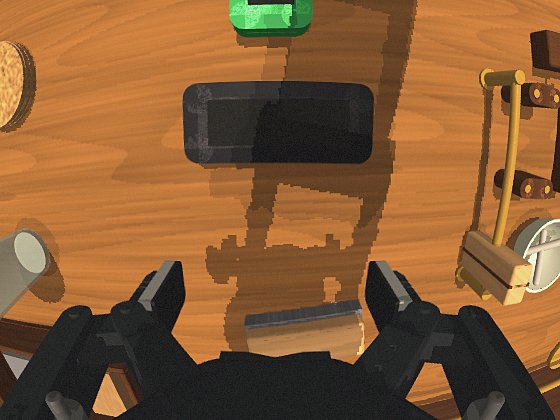

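The case is now on the berth axis: y ≈ -0.7 mm, 0.2° off. The wrist view confirms the cheeks at mid-gap y ≈ -0.5 mm. Next I go behind its rear end.

```bash
python3 -m creep '[0.005,-0.01,-0.02,10, 0.015,-0.025,-0.02,20, 0.022,-0.04,-0.02,30, 0.03,-0.052,-0.02,40, 0.038,-0.065,-0.02,50, 0.045,-0.08,-0.02,60, 0.052,-0.092,-0.01,70, 0.06,-0.105,0,80, 0.067,-0.117,0.0,90.1,0.067,-0.117,0.0,90.1]' -0.5
python3 - <<'E'
from h import *
im,W=casewrist();save(im,"w13.png")
s=robot.state();Pt,_=wristworld(im,s)
m=(np.abs(Pt[...,0])<0.02)&(np.abs(Pt[...,1])<0.04)&(Pt[...,2]>-0.08)&(Pt[...,2]<0.03)
v=Pt[m]*1000;k=v[v[:,2]>np.max(v[:,2])-6];print(np.max(v[:,2]),len(v),k[::max(1,len(k)//12)].round(1).tolist())
for sg in(-1,1):
    kk=v[(v[:,1]*sg>0)&(v[:,2]>-48)];print(sg,kk.min(0),kk.max(0)) if len(kk) else None
goto(b2w(-0.345,-0.0005),-0.026,ex)
E
```

```text
time_s: 16.25
eef_pos: [0.5455, -0.2254, 0.1088]
eef_rot: [-0.0, 0.727, 0.686, -0.0]
force: [0.1, 0.4, -0.1]
grip_width: 0.25
case [ 0.5552 -0.1211] [0.1193 0.0643] berth [-0.2405 -0.0006] rel deg -0.07 tcp berth [-0.3452  0.0031] z 0.1088 F [ 0.1  0.4 -0.1] t 16.25
-30.596512399796577 4898 [[11.2, -14.5, -35.6], [11.2, -9.4, -35.5], [10.4, 17.3, -33.7], [10.4, -10.8, -34.9], [9.8, 15.0, -33.6], [10.2, -10.3, -35.6], [7.4, -8.8, -31.7], [7.0, -18.8, -36.6], [3.8, -8.8, -33.2], [1.0, 12.8, -34.1], [-2.2, -8.4, -34.2], [-4.1, 12.8, -35.8], [-7.2, 12.9, -36.3]]
-1 [-11.16436092 -22.31816238 -47.96842515] [ 11.56706931  -8.26029339 -30.5965124 ]
1 [-10.6912047   12.68095783 -47.97014329] [ 11.68163189  26.5167292  -30.75867328]
tcp [ 0.5458 -0.2249  0.109 ] shift [-0.0004  0.0033  0.135 ] spin 0.1 t 16.3
```

View pics/w13.png

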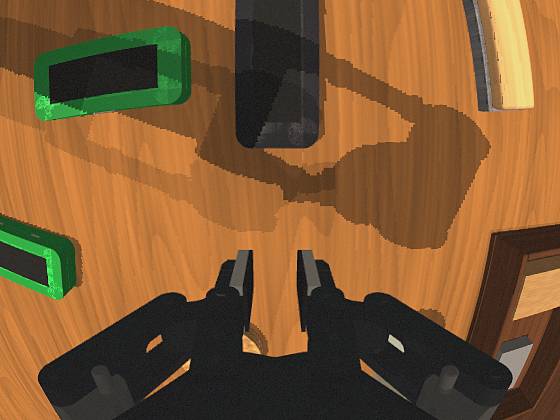

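```bash
python3 -m creep '[0,0.001,0.04,0, 0,0.0015,0.08,0, 0,0.0015,0.11,0, 0,0.0015,0.125,0, 0,0.0015,0.128,0, 0.01,0.0015,0.128,0, 0.02,0.0015,0.128,0, 0.026,0.0015,0.128,0, 0.026,0.0015,0.128,0]'
python3 - <<'E'
from h import *
im,W=casewrist();save(im,"w14.png")
goto(b2w(-0.0675,0.0015),-0.02,ex)
E
```

```text
time_s: 17.42
eef_pos: [0.5486, -0.1982, -0.0184]
eef_rot: [0.0, 0.727, 0.687, 0.0]
force: [0.1, 0.2, -0.4]
grip_width: 0.249
case [ 0.5546 -0.1299] [0.1022 0.0645] berth [-0.2493 -0.0005] rel deg 0.16 tcp berth [-0.3178  0.0015] z -0.0184 F [ 0.1  0.2 -0.4] t 17.425
tcp [ 0.5485 -0.1986 -0.0186] shift [2.507e-01 2.000e-04 1.300e-03] spin 0.0 t 17.475
```

View pics/w14.png

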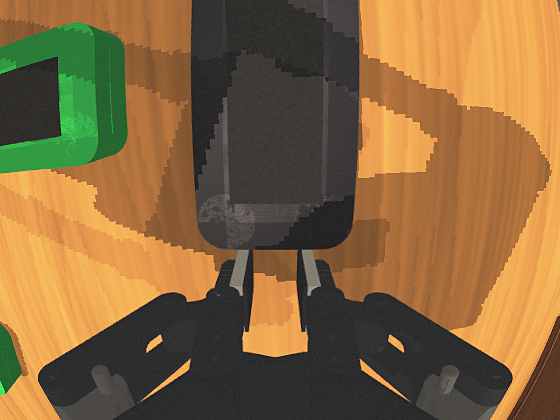

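Both fingers are centred on the rear end: case columns 197–355, fingers at 245 and 305. I push slowly along the berth axis.

```bash
python3 -m creep '[0.004,0,0,0, 0.010,0,0,0, 0.017,0,0,0, 0.025,0,0,0, 0.033,0,0,0, 0.041,0,0,0, 0.049,0,0,0, 0.057,0,0,0, 0.065,0,0,0, 0.073,0,0,0]'
python3 -m creep '[0.008,0,0,0, 0.016,0,0,0, 0.024,0,0,0, 0.032,0,0,0, 0.038,0,0,0, 0.042,0,0,0,0.042,0,0,0]'
python3 - <<'E'
from h import *
im,W=casewrist();save(im,"w15.png")
goto(b2w(-0.0675,0.0015),-0.02,ex)
t=eyes.get_image("top");save(t,"t15.png",(130,90,350,260),3.6)
Wt=world(t);m=(Wt[...,2]>.024)&(Wt[...,2]<.036)&(np.abs(Wt[...,0]-.565)<.06)&(Wt[...,1]>-.15)&(Wt[...,1]<.07)
E
```

```text
time_s: 18.73
eef_pos: [0.5526, -0.1254, -0.019]
eef_rot: [-0.0, 0.727, 0.686, -0.0]
force: [-0.5, -0.8, -0.4]
grip_width: 0.251
time_s: 19.6
eef_pos: [0.555, -0.0836, -0.019]
eef_rot: [-0.0, 0.727, 0.686, 0.0]
force: [-0.6, 0.0, -0.1]
grip_width: 0.246
case [ 0.5612 -0.018 ] [0.1077 0.0645] berth [-0.1372 -0.0007] rel deg 0.04 tcp berth [-0.203   0.0018] z -0.019 F [-0.6  0.  -0.1] t 19.6
tcp [ 0.555  -0.0838 -0.019 ] shift [0.1357 0.0002 0.0011] spin -0.0 t 19.65
```

View pics/w15.png

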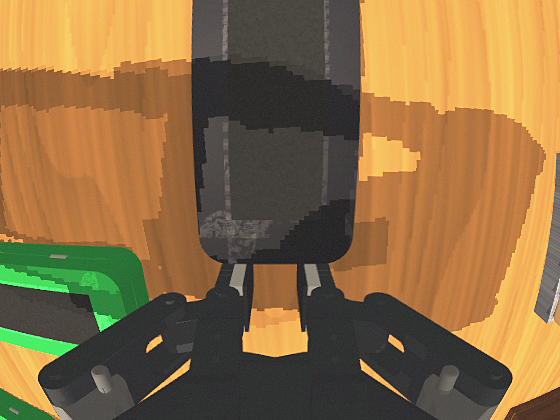

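View pics/t15.png

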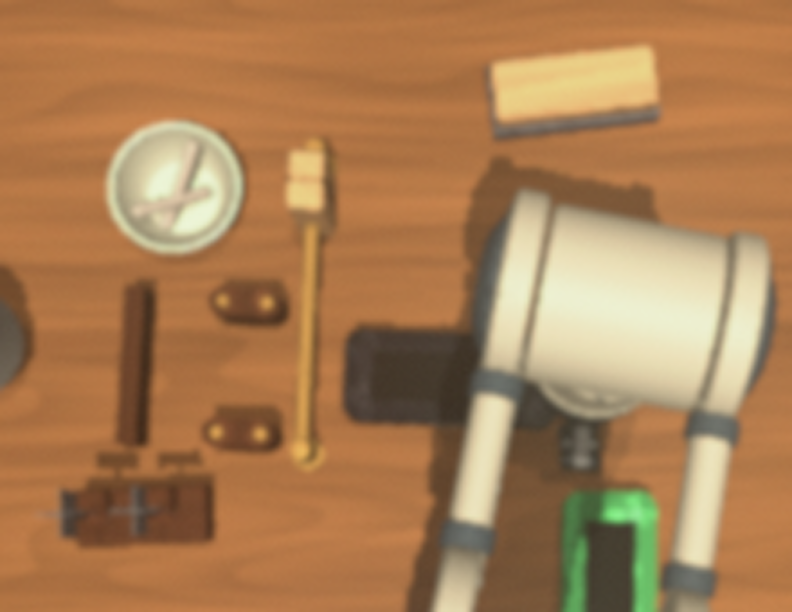

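The case is straight and on the axis: y ≈ -0.7 mm, 0.04° off, with its leading end before the rail at crop (350,375). The marker is clear at (307,180). I continue.

```bash
python3 -m creep '[0.005,0,0,0, 0.012,0,0,0, 0.019,0,0,0, 0.026,0,0,0, 0.033,0,0,0, 0.04,0,0,0, 0.047,0,0,0, 0.053,0,0,0, 0.059,0,0,0, 0.065,0,0,0]'
python3 -m creep '[0.006,0,0,0, 0.012,0,0,0, 0.018,0,0,0, 0.024,0,0,0, 0.030,0,0,0,0.030,0,0,0]'
python3 - <<'E'
from h import *
im,W=casewrist();save(im,"w16.png")
goto(b2w(-0.0675,0.0015),-0.02,ex)
E
```

```text
time_s: 20.95
eef_pos: [0.5588, -0.0188, -0.0189]
eef_rot: [0.0, 0.727, 0.686, -0.0]
force: [-0.7, -1.4, 1.8]
grip_width: 0.246
time_s: 21.7
eef_pos: [0.5604, 0.0117, -0.0192]
eef_rot: [-0.0, 0.727, 0.686, 0.0]
force: [-1.5, 0.6, 0.6]
grip_width: 0.251
case [0.5659 0.0608] [0.0748 0.0646] berth [-0.0582 -0.0008] rel deg 0.03 tcp berth [-0.1076  0.0018] z -0.0192 F [-1.5  0.6  0.6] t 21.7
tcp [ 0.5603  0.0115 -0.0193] shift [0.0403 0.0005 0.0007] spin 0.0 t 21.75
```

View pics/w16.png

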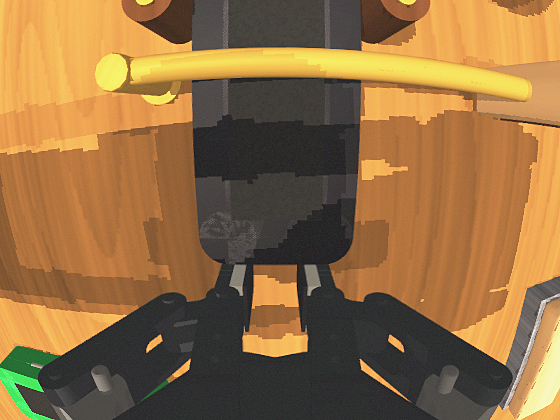

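The case has entered the gap between the cheeks, at columns 192 and 362, under the rail. I continue slowly towards the backstop.

```bash
python3 -m creep '[0.005,0,0,0, 0.010,0,0,0, 0.015,0,0,0, 0.020,0,0,0, 0.025,0,0,0, 0.029,0,0,0, 0.032,0,0,0, 0.034,0,0,0, 0.035,0,0,0, 0.035,0,0,0]'
python3 -m creep '[0.001,0,0,0, 0.002,0,0,0]'
python3 - <<'E'
from h import *
im,W=casewrist();save(im,"w17.png")
goto(b2w(-0.0675,0.0015),-0.02,ex)
E
```

```text
time_s: 23.0
eef_pos: [0.5626, 0.0459, -0.019]
eef_rot: [-0.0, 0.727, 0.686, 0.0]
force: [0.4, -0.0, -0.2]
grip_width: 0.251
time_s: 23.25
eef_pos: [0.5628, 0.0477, -0.0189]
eef_rot: [0.0, 0.727, 0.686, 0.0]
force: [0.5, -1.3, -0.1]
grip_width: 0.249
case [0.5721 0.1356] [0.0627 0.0675] berth [ 0.0167 -0.0026] rel deg 89.83 tcp berth [-0.0715  0.0016] z -0.0189 F [ 0.5 -1.3 -0.1] t 23.25
tcp [ 0.5628  0.0478 -0.0189] shift [0.0039 0.0001 0.0011] spin -0.0 t 23.3
```

View pics/w17.png

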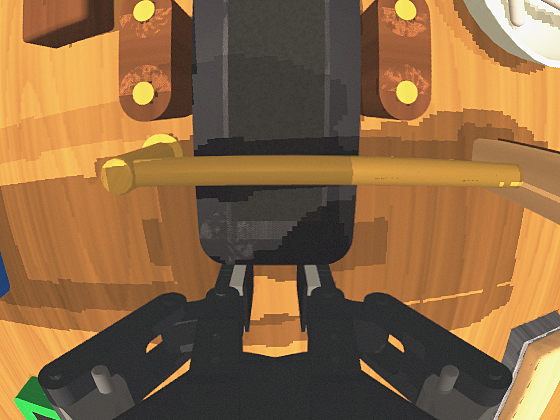

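```bash
python3 -m creep '[0.001,0,0,0, 0.002,0,0,0]'; python3 -m creep '[0.0005,0,0,0, 0.001,0,0,0]'; python3 -m creep '[0.0005,0,0,0, 0.001,0,0,0]'
```

```text
time_s: 23.55
eef_pos: [0.5629, 0.0497, -0.0189]
eef_rot: [0.0, 0.727, 0.686, -0.0]
force: [-0.5, -1.4, -0.7]
grip_width: 0.252
time_s: 23.8
eef_pos: [0.5629, 0.0508, -0.0189]
eef_rot: [0.0, 0.727, 0.686, 0.0]
force: [-0.2, -1.9, 0.4]
grip_width: 0.251
time_s: 24.05
eef_pos: [0.563, 0.0517, -0.0189]
eef_rot: [0.0, 0.727, 0.686, 0.0]
force: [-0.3, -2.4, 1.2]
grip_width: 0.248
```

```bash
python3 -m creep '[0.0005,0,0,0,0.0005,0,0,0]'; python3 -m creep '[0.0005,0,0,0,0.0005,0,0,0]';  python3 -m creep '[0.0005,0,0,0,0.0005,0,0,0]'
```

```text
time_s: 24.3
eef_pos: [0.563, 0.0523, -0.0189]
eef_rot: [0.0, 0.727, 0.686, 0.0]
force: [0.3, -1.9, 2.0]
grip_width: 0.25
time_s: 24.55
eef_pos: [0.563, 0.0528, -0.0189]
eef_rot: [0.0, 0.727, 0.686, 0.0]
force: [0.4, -2.2, 1.7]
grip_width: 0.251
time_s: 24.8
eef_pos: [0.5631, 0.0533, -0.0189]
eef_rot: [0.0, 0.727, 0.686, 0.0]
force: [0.1, -1.9, 2.0]
grip_width: 0.252
```

Run:
```python
from h import *
im,W=casewrist()
# profile along berth axis of case top z in wrist view and top view
t=eyes.get_image("top");Wt=world(t);save(t,"t18.png",(150,150,260,230),7)
s=eyes.get_image("scene");Ws=world(s);save(s,"s18.png",(250,220,380,320),6)
for nm,w in(("wrist",W),("top",Wt),("scene",Ws)):
    d=w[...,:2]-O;bx=d@ex;by=d@ey
    m=(np.abs(by)<0.015)&(w[...,2]>.022)&(w[...,2]<.035)&(bx>-.09)&(bx<.12)
    k=bx[m];print(nm,m.sum(),np.quantile(k,[0,.005,.02,.98,.995,1]).round(4) if len(k) else None)
    m=(np.abs(by)<0.04)&(w[...,2]>.036)&(w[...,2]<.044)&(bx>.07)&(bx<.13);k=bx[m]
    print("  stop",m.sum(),np.quantile(k,[0,.05,.95,1]).round(4) if len(k) else None)
```

```text
case [0.5737 0.1379] [0.069  0.0709] berth [ 0.0192 -0.0041] rel deg -89.78 tcp berth [-0.0659  0.0016] z -0.0189 F [ 0.1 -1.9  2. ] t 24.8
wrist 18669 [-0.0772 -0.0667 -0.0544  0.0498  0.0513  0.0524]
  stop 0 None
top 191 [-0.0106 -0.01   -0.0056  0.0957  0.0965  0.0969]
  stop 183 [0.0949 0.0954 0.1084 0.1093]
scene 546 [-0.0771 -0.0676 -0.0559  0.1089  0.1096  0.11  ]
  stop 164 [0.0956 0.0966 0.1092 0.1099]
```

View pics/t18.png

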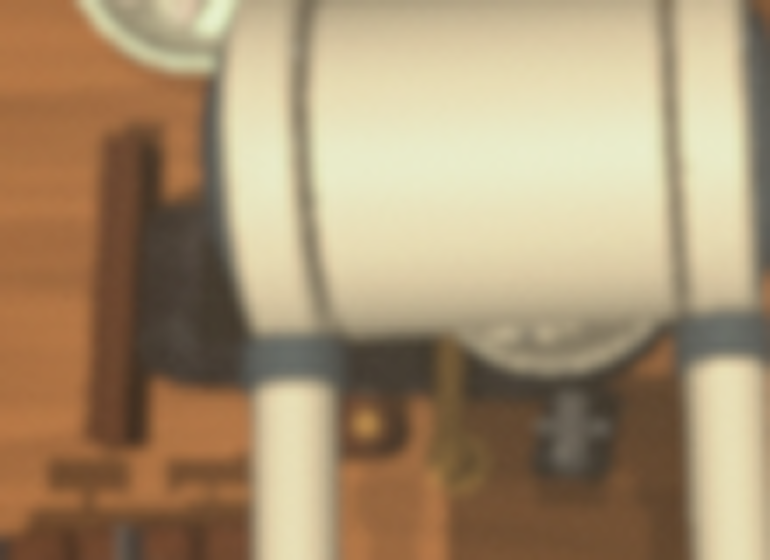

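View pics/s18.png

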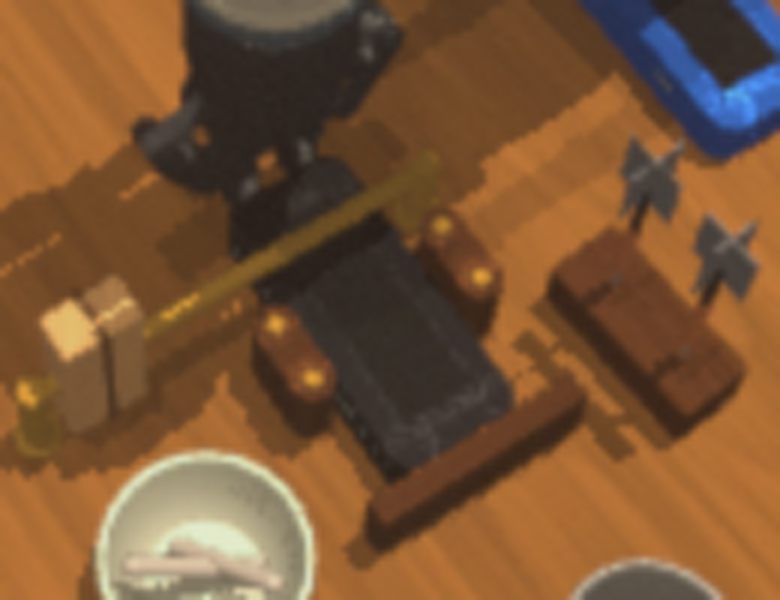

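The leading end is at the backstop: the rear end measures at x ≈ -55 mm, with a steady contact force of about 2 N. I back off and lift the hand away.

```bash
python3 -m creep '[-0.004,0,0,0, -0.014,0,0,0, -0.03,0,0,0, -0.05,0,0,0, -0.06,0,-0.03,0, -0.07,0,-0.07,0, -0.09,0,-0.12,0, -0.13,0,-0.16,0, -0.18,0,-0.18,0, -0.23,0,-0.18,0]'
python3 - <<'E'
from h import *
t=eyes.get_image("top");Wt=world(t);save(t,"t19.png",(130,90,350,260),3.6)
s=eyes.get_image("scene");Ws=world(s);save(s,"s19.png",(200,180,380,315),4)
for nm,w,im in(("top",Wt,t),("scene",Ws,s)):
    d=w[...,:2]-O;bx=d@ex;by=d@ey;px=im["pixels"].astype(int).sum(2)
    m=(np.abs(by)<0.034)&(w[...,2]>.024)&(w[...,2]<.034)&(bx>-.09)&(bx<.097)
    c=np.c_[bx[m],by[m]].astype(np.float32);rc=cv2.minAreaRect(c);print(nm,len(c),np.round(rc[0],4),np.round(rc[1],4),round(rc[2],2))
    m=(w[...,2]>.086)&(w[...,2]<.098)&(by<-.08)&(by>-.16)&(bx>-.045)&(bx<.01);k=by[m];print("  marker y",k.min(),k.max())
i0=dict(np.load("top0.npz"));dif=np.abs(i0["pixels"].astype(int)-t["pixels"]).sum(2)
print(robot.state()["time_s"],robot.state()["force"])
E
```

```text
time_s: 26.2
eef_pos: [0.55, -0.1793, 0.1641]
eef_rot: [0.002, 0.728, 0.686, 0.001]
force: [-0.0, 0.8, -0.9]
grip_width: 0.251
top 1429 [ 0.0201 -0.0012] [0.1517 0.0669] 0.57
  marker y -0.14086509002933156 -0.10047845748623775
scene 1083 [0.0188 0.0016] [0.0647 0.1494] 89.9
  marker y -0.13814417365756682 -0.09814406344747904
26.3 [-0.02794547  1.45968201  0.25459357]
```

View pics/t19.png

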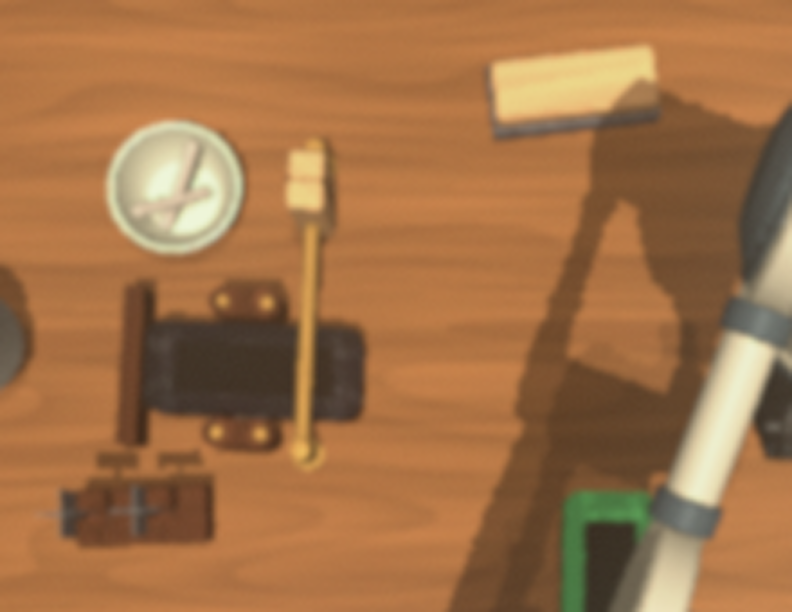

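View pics/s19.png

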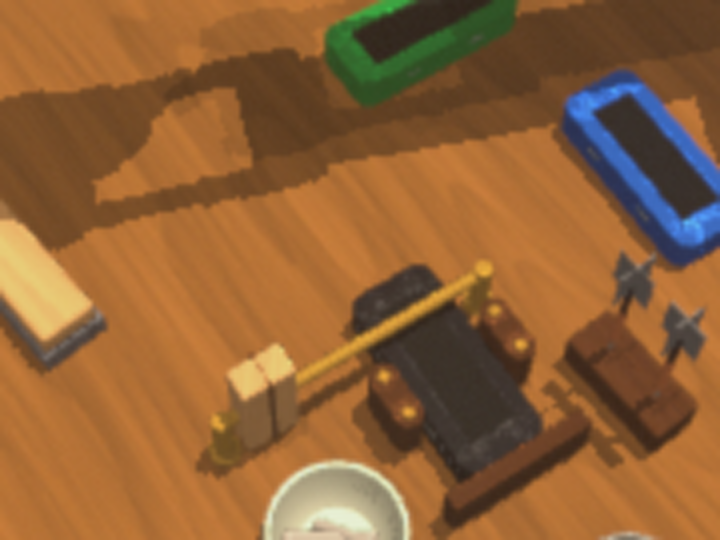

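The case lies between the cheeks with its end at the backstop, at top crop (255,370). The marker is at the far post at (307,180), and the bowl, dart stand and duster are unmoved. I let the arm settle and hand the job in.

```bash
python3 -m creep '[0,0,0,0,0,0,0,0]'; python3 -c "
from rig import sign_off
print(sign_off())"
```

```text
time_s: 26.55
eef_pos: [0.5495, -0.1757, 0.1607]
eef_rot: [-0.0, 0.727, 0.686, 0.0]
force: [-0.4, 0.1, -0.4]
grip_width: 0.248
the job is handed in; nothing more can be done
None
```

The black dart case is in its berth against the backstop and the marker is at the far end of its rail. I handed the job in at about 26.6 s of the 72 s allowed; no verdict came back.

**What I did:** I pushed the marker along the rail to its far end. The case lay about 19 mm off the berth's centre line, so I pushed it sideways onto the line with both fingertips. Then I pushed it lengthwise under the rail and through the gap to the backstop, and took the hand away.

**Last checks, from the top and scene cameras:**

| What | Reading | Needed |
|---|---|---|
| Case x in the berth | 19–20 mm | above 11 mm |
| Case y in the berth | -1.2 mm (top) and +1.6 mm (scene), which differ by about the calibration error | within ±9 mm |
| Case angle to the berth | under 1° | under about 10° |
| Marker position | 118–121 mm | above 105 mm |

In the last pictures the bowl, dart stand and duster looked unmoved. I did not check the jug, tumbler or mats separately at the end, but the hand never worked close to them. The reported wrist force was about 2 N at the backstop, and no reading went above about 3 N.

**What disagreed:** the fingers really end about 34 mm short of the reported TCP when shut, and about 45 mm short when open. My first marker push therefore passed over its top without touching it. I measured the offset with the cameras and allowed for it in every later move.

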